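Lift the scalded limes from the pot and tip them into the bowl

TASK

Two limes have been scalded to take off their wax and lie in the wire basket that hangs in the steel pot. Take the basket by its black handle, draw it up out of the pot, carry it level with both limes over the copper bowl, and tip it there until both have rolled into the bowl; leave the pot, the bowl and the other things where they stand. Finish with the empty basket still in the gripper, held steady in its tipped attitude, its mouth over the bowl and raised so that it touches nothing but the fingers.

Things in the scene. Friction and masses are not known exactly. Their poses are not given: they have to be found in the camera images.
- basket: conical steel wire basket hanging level in the pot, 0.17 kg: floor radius 40 mm, mouth radius 86 mm, 52 mm deep; side wall 50 degrees from level, so limes roll out when tipped 60 to 80 degrees. Origin under its floor's middle, z up out of the mouth; handle along its -x, roughly towards the robot. Handle neck and two ears (+x side) rest on the pot's rim; free when lifted 60 mm straight up
- basket_grip (a point): where to grip: on the axis of the basket's handle, 150 mm along basket -x from the basket's upright axis, at mouth height. The handle is a level round black bar, 18 mm thick, 112 to 237 mm from the basket's axis; it can be gripped across at any lean. The load is 0.28 kg, 0.13 m off, so grip hard (50 to 60 N)
- basket_mouth (a point): middle of the basket's mouth (52 mm over its underside, on its axis, in line with the handle's axis, so turning the basket about its handle leaves this point in place)
- pot: the steel stock pot on the hob: 188 mm across, 100 mm high, 1.3 kg, with two loop handles at its own +y and -y that reach 129 mm from its axis, 81 mm up. Origin under its centre, z up
- bowl: the copper bowl at the right, on the wooden worktop (5 mm lower than the hob): 190 mm across the rim, 114 mm high, light (0.35 kg). Origin under its centre, z up. A microwave shelf overhangs the worktop to the right: keep the arm out from under it (it begins 0.49 m ahead of the base and 0.30 m to its right, underside 0.45 m up)
- lime_a: a green lime, 53x46x48 mm, about 50 g, in the basket. Origin at its underside as it first lies
- lime_a_centre (a point): centre of the first lime
- lime_b: the other green lime, the same size, in the basket. Origin at its underside as it first lies
- lime_b_centre (a point): centre of the other lime
- lemon: a yellow lemon, 78x55x56 mm, on the worktop at the far right; stays where it is
- peeler: a dark green peeler, 170 mm long, on the worktop at the far right; stays where it is
- garlic: a garlic bulb, 60 mm, at the back of the hob; stays where it is
- spoon: a wooden spoon, 295 mm long, lying on the left of the hob; stays where it is
Things that resemble listed ones, but are neither listed nor needed, are in the scene too. Leave any blue look-alike of the lime_a alone.

How it is judged:
By the outcome, as a careful person would: the job done as asked, in the order asked, and still so for the second after the job is handed in, while the arm keeps its last pose, push and grip.
It also fails if it takes over 54 s, if anything falls off the work surface, if the arm or the gripper's body presses on something with over 40 N, if the wrist force passes 120 N, or if a joint passes its speed limit or range.

ROBOT

A 6-joint arm with a two-finger parallel gripper is mounted at the origin on a cart in front of the work surface, level with it; the furniture and walls round the work are solid. World frame = base frame: x ahead of the robot, y to its left, z up, the work surface at z = 0. Lengths are in m, angles in rad, forces in N, time in s.
With the tool pointing down it reaches from about 0.35 to 0.775 m from the base axis. Payload 7.3 kg.
Tool frame: the origin (TCP) lies on the mounting face of the last link; the fingertips stand 178 mm ahead of it and the grasp point (between the pads) lies 159 mm ahead of it (robot.grip_depth is the distance from the TCP to the grasp point, in m); z points along the fingers, y is the line along which they close (so a half turn about z gives the same grasp; the last joint's range is limited). The gripper opens to 92 mm and grips with 3 to 60 N. Pads are 19 mm wide; open, the fingers measure 130 mm over their backs; the gripper's body (75 mm by 190 mm) begins 47 mm behind the grasp point.
Start: joints at [1.136, 0.342, 1.524, -0, 1.275, -0.146], TCP at [0.149, 0.503, 0.405] pointing down, gripper open.
Joint ranges: [-2.53, 2.53], [-0.77, 2.02], [0.04, 2.7], [-1, 4.14], [0.28, 2.66], [-3.11, 3.11]. Speed limits (rad/s): [2.57, 2.57, 3.14, 3.14, 3.14, 3.14].

INTERFACE

Orientations are given as [roll, pitch, yaw] about the fixed x, y, z axes, in that order (R = Rz(yaw) Ry(pitch) Rx(roll)).
In Python, from cell import observe, cams, robot, models gives the robot as it stands.
- The arm moves only by the shell command python3 -m jog 'ROWS' [FORCE]. ROWS is JSON, a list of rows, each a list of 3 entries, a list of its own where there are three numbers: the shift along the tool's x, y, z each as a share of 0.4 m, from -1 to 1, then the turn about the tool's z as a share of pi rad, from -1 to 1, then the closure, from 0 (fully open) to 1 (shut). In form: [[[x, y, z], turn, jaw], ...]. A call has 1 to 12 rows; each row is the pose to reach, as a shift and turn from the pose commanded when the call began, along the tool's axes at that moment, turning the shorter way round; what a row does not reach only later rows make up. A row lasts 1/8 s, in which the tool goes at most 62.5 mm and 10.7 degrees, less where a joint would pass 70% of its speed; a pose out of reach is approached as far as the arm can. A call with a number of a shift or a turn outside -1 to 1 is refused whole. A call with a gripper value outside its range is refused whole. The fingers move at their own pace and stop on an object; FORCE is the grip in N (left out, the last holds). Time passes only in rows, so rows that repeat a pose let the fingers close. It gives the time, the measured TCP pose, the force, the opening and the grip force at its end, in the units of the state.
- observe(): the state, without advancing time (a new reading comes with each control period).
- cams.read_camera(name): name is "scene" or "top" or "wrist"; returns the picture (420x560x3 uint8, red, green, blue); there is no depth.
- cams.camera_model(name): a dict with "camera_matrix" (3x3 intrinsics, pixels), "k1" (the pictures are not rectified: a ray, as slopes to the right and down, at radius r is drawn at 1 + k1 r^2 times it, then the intrinsics apply), "pose" (4x4, takes a point from camera to world coordinates). Camera axes: x right, y down, z forward; pixel columns grow to the right and rows downward; lengths in m; the calibration is good to about 2 mm. A picture is of the moment at which its call begins: read the wrist's pose just before it. camera_model takes no time and is no camera call; for the wrist camera it gives the pose at the moment of the call.
- robot.hand_in(): hands the job in; it is judged then, once.
Trained networks look in the newest picture that a camera, given by its name, has taken for a name from the list of things; names that differ only in an ending like _2 or _b are one class to them, and where a whole thing is asked for, a point or a joint stands for the part that bears it (a point fixed in the world has none). Each returns a list of dicts, best first, with "confidence" (0 to 1); they miss things now and then, are a little off and sometimes report something else, mostly with a low value. They report only what shows in the picture. A call takes as long as a camera call. They do not tell look-alikes from the thing itself.
- models.find_in(target, camera): "position" ([x, y, z] in m, in world coordinates, good to about 4 mm: the middle of the surface that is visible of it).
- models.pinpoint(target, camera): "position" ([x, y, z] in m, in world coordinates, good to about 4 mm: a listed point, or the origin of a listed thing).
The state is a dict: "time": time; "qpos": joint angles; "qvel": joint speeds; "joint_efforts": joint torques, N m; "tool_pos": TCP position; "tool_rot": TCP orientation; "contact_force": force on the tool from outside, world axes, zero at the start; "torque": the same for the moment, N m; "opening": finger opening in m; "grip_force": force on a finger pad.
Only numpy, scipy, OpenCV 4.12 (cv2) and the standard library are available. Lean on these libraries where they do the work, as an engineer would, in place of code of your own. Each camera call takes 0.05 s, during which the arm holds its last target. There are 200 camera calls.

## Working session

There is one attempt and no reset: what is moved stays moved. The work goes in short steps, Python scripts to look and compute and a shell command to move; the robot and the scene stay as the last step left them, time stands still between calls to the robot, and variables do not carry over. Pictures are saved under pics/ and viewed, at most 10 in all, crops included, and the job is handed in when it is done.

```bash
mkdir -p pics; ls; python3 - <<'E'
from cell import observe,cams,robot,models
import cv2,numpy as np
s=observe();print(s['time'],s['tool_pos'],s['tool_rot'],s['opening'],robot.grip_depth)
for c in ['scene','top']:
    im=cams.read_camera(c);cv2.imwrite(f'pics/{c}0.png',im[...,::-1])
    for t in ['basket_grip','basket_mouth','basket','pot','bowl','lime_a_centre']:
        print(c,t,[(np.round(d['position'],3).tolist(),round(d['confidence'],2)) for d in models.pinpoint(t,c)])
    print(np.round(cams.camera_model(c)['pose'],3).tolist())
E
```

```text
pics
0.0 [0.14944248 0.50314289 0.4040541 ] [-3.14009474e+00 -2.18456497e-04  2.85281260e+00] 0.09156669760641528 0.1592
scene basket_grip [([0.482, 0.114, 0.1], 0.82), ([0.455, -0.616, -0.002], 0.65)]
scene basket_mouth [([0.628, 0.162, 0.105], 0.87), ([0.636, 0.142, 0.076], 0.63)]
scene basket [([0.631, 0.165, 0.048], 0.72)]
scene pot [([0.626, 0.164, -0.0], 0.58)]
scene bowl [([0.709, -0.132, -0.003], 0.74)]
scene lime_a_centre [([0.549, 0.356, 0.024], 0.68), ([0.619, 0.189, 0.074], 0.63)]
[[0.734, -0.51, 0.449, -0.14], [-0.679, -0.532, 0.506, -0.873], [-0.019, -0.676, -0.737, 1.218], [0.0, 0.0, 0.0, 1.0]]
top basket_grip [([0.482, 0.116, 0.104], 0.62), ([0.616, 0.186, 0.052], 0.52)]
top basket_mouth [([0.625, 0.164, 0.094], 0.77)]
top basket [([0.63, 0.162, 0.052], 0.92)]
top pot [([0.629, 0.166, -0.002], 0.78)]
top bowl [([0.631, 0.16, 0.052], 0.61), ([0.501, -0.275, -0.01], 0.56)]
top lime_a_centre [([0.621, 0.191, 0.077], 0.63), ([0.543, 0.358, 0.024], 0.6), ([0.631, 0.159, 0.052], 0.53)]
[[-0.206, -0.886, 0.415, -0.075], [-0.978, 0.186, -0.091, 0.074], [0.003, -0.425, -0.905, 1.435], [0.0, 0.0, 0.0, 1.0]]
```

View pics/scene0.png

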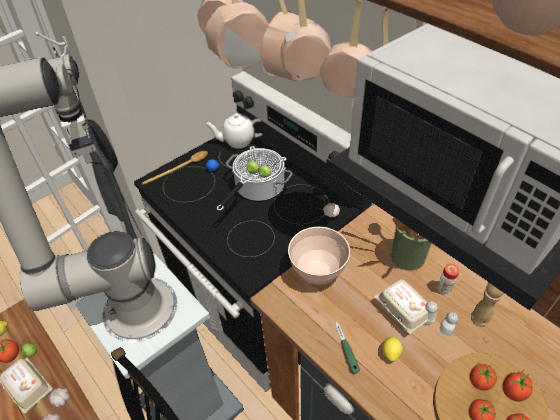

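View pics/top0.png

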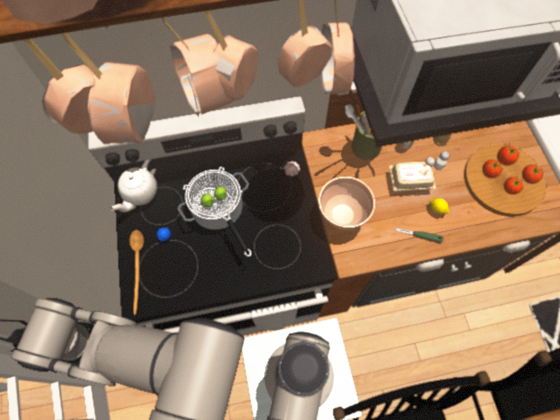

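The scene view shows the basket with limes at (260,168), its handle running to (221,207), and the copper bowl at (319,255). In the top view the basket is at (214,194), the handle end at (247,253) and the bowl at (346,203).

Possible mix-ups:
- **Basket:** none.
- **Limes:** blue ball at (164,234) top and (212,165) scene; a green fruit on another table at (29,350) scene.
- **Bowl:** hanging copper pans at (235,40), (295,45) and (350,65) scene.

I choose the wire basket in the pot and the copper bowl on the worktop.

```bash
cat > h.py <<'E'
import numpy as np,cv2
from cell import observe,cams,robot,models
def proj(m,P):
    T=np.linalg.inv(m['pose']);p=(T[:3,:3]@np.atleast_2d(P).T+T[:3,3:]).T
    s=p[:,:2]/p[:,2:];s=s*(1+m['k1']*(s**2).sum(1,keepdims=True))
    K=m['camera_matrix'];return s*[K[0][0],K[1][1]]+[K[0][2],K[1][2]]
def ray(m,uv):
    K=np.array(m['camera_matrix'],float)
    s=cv2.undistortPoints(np.array([[uv]],float),K,np.array([m['k1'],0,0,0,0.]))[0,0]
    T=np.array(m['pose']);d=T[:3,:3]@[*s,1];return T[:3,3],d/np.linalg.norm(d)
def tri(rs):
    A=sum(np.eye(3)-np.outer(d,d) for o,d in rs);b=sum((np.eye(3)-np.outer(d,d))@o for o,d in rs)
    X=np.linalg.solve(A,b);return X,[np.linalg.norm(np.cross(X-o,d)) for o,d in rs]
E
python3 - <<'E'
from h import *
ms={c:cams.camera_model(c) for c in('scene','top')}
print('bowl tri',tri([ray(ms['scene'],(319,252)),ray(ms['top'],(346,203))]))
# fit rim circle: check by drawing
a=np.linspace(0,2*np.pi,60)
C=tri([ray(ms['scene'],(319,252)),ray(ms['top'],(346,203))])[0]
B=np.array([.629,.164,0.1]);
out=[]
for c,boxes in(('scene',[(190,130,110,90),(270,210,110,90)]),('top',[(170,160,110,110),(290,150,110,110)])):
    im=cv2.imread(f'pics/{c}0.png');big=cv2.resize(im,None,fx=3.6,fy=3.6,interpolation=cv2.INTER_CUBIC)
    rim=np.c_[C[0]+.095*np.cos(a),C[1]+.095*np.sin(a),0*a+.109]
    bk=np.c_[B[0]+.086*np.cos(a),B[1]+.086*np.sin(a),0*a+.1]
    u=np.array([.949,.314,0]);ax=B-np.linspace(.112,.237,2)[:,None]*u
    for P in(rim,bk,ax):cv2.polylines(big,[(proj(ms[c],P)*3.6+1.3).astype(int)],False,(255,0,255),1)
    print(c)
    for x,y,w,h in boxes:
        cr=big[int(y*3.6):int((y+80)*3.6),int(x*3.6):int((x+110)*3.6)];out.append(cr[:288,:396])
cv2.imwrite('pics/c1.png',np.vstack([np.hstack(out[:2]),np.hstack(out[2:])]))
E
```

```text
bowl tri (array([ 0.50288878, -0.27505661,  0.09005447]), [np.float64(0.00023905907850215507), np.float64(0.00023905907850212325)])
scene
top
```

View pics/c1.png

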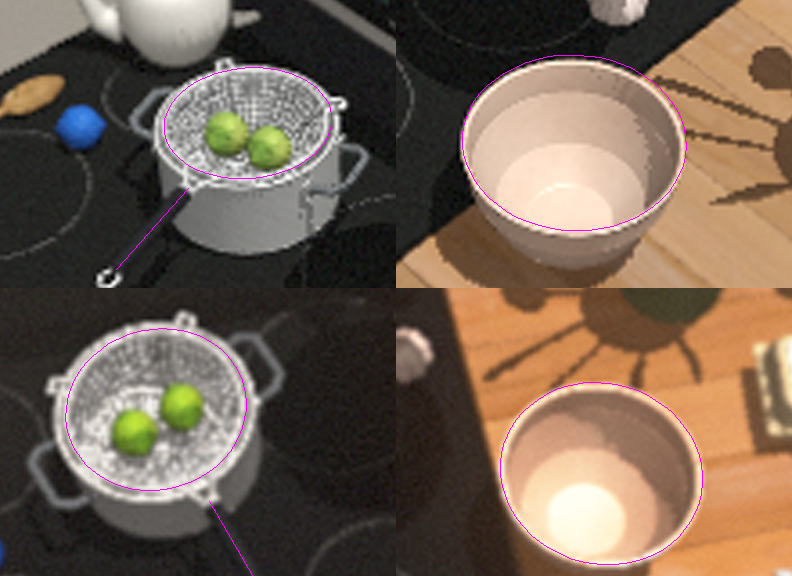

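The crops show the rim overlays matching. The bowl centre is (0.503, -0.275) with its rim at about 0.109, and the basket mouth is near (0.628, 0.163). Two green limes lie in the wire basket, and the blue ball is off to the left. I'll move above the handle and look with the wrist camera.

```bash
python3 -m jog '[[[-1,-0.738,0],-0.194,0],[[-1,-0.738,0],-0.194,0],[[-1,-0.738,0],-0.194,0],[[-1,-0.738,0],-0.194,0],[[-1,-0.738,0],-0.194,0],[[-1,-0.738,0],-0.194,0],[[-1,-0.738,0],-0.194,0],[[-1,-0.738,0],-0.194,0],[[-1,-0.738,0],-0.194,0],[[-1,-0.738,0],-0.194,0]]' 60
python3 - <<'E'
from h import *
m=cams.camera_model('wrist');im=cams.read_camera('wrist');cv2.imwrite('pics/w1.png',im[...,::-1])
s=observe();print(s['time'],s['tool_pos'],s['tool_rot'],s['qpos'],np.round(m['pose'],3).tolist())
for t in ['basket_grip','basket_mouth']:
    print(t,[(np.round(d['position'],3).tolist(),round(d['confidence'],2)) for d in models.pinpoint(t,'wrist')])
E
```

```text
time: 1.95
tool_pos: [0.4492, 0.1057, 0.4045]
tool_rot: [3.141, -0.0, -2.823]
contact_force: [0.3, -0.3, -0.5]
opening: 0.0922
grip_force: 0.0
2.0 [0.44853407 0.10667756 0.40454922] [ 3.14078264e+00 -6.24532975e-04 -2.82164431e+00] [ 6.68261769e-02  2.25202150e-01  1.68927200e+00  6.66599996e-04
  1.22792605e+00 -1.82414260e+00] [[-0.312, 0.909, 0.277, 0.374], [0.95, 0.299, 0.091, 0.081], [-0.0, 0.292, -0.957, 0.385], [0.0, 0.0, 0.0, 1.0]]
basket_grip [([0.485, 0.116, 0.104], 0.78)]
basket_mouth []
```

View pics/w1.png

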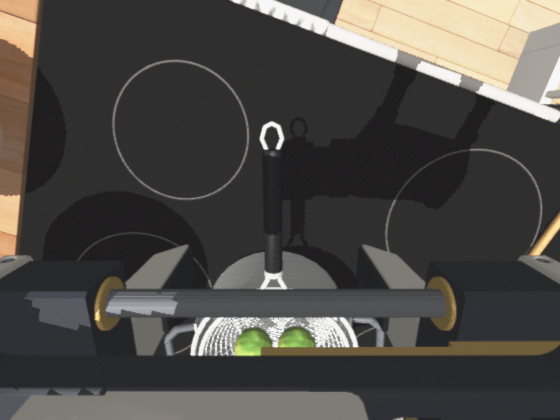

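The wrist view shows the black handle from its loop end at (272,152) to the neck at (274,272), with the limes in the basket at (254,343) and (296,342). I'll get the handle's line and height from two views.

```bash
python3 - <<'E'
from h import *
m=cams.camera_model('wrist');ms={c:cams.camera_model(c) for c in('scene','top')}
print(tri([ray(m,(272,152)),ray(ms['scene'],(222.5,204.5))]),tri([ray(m,(272,152)),ray(ms['top'],(241.5,245))]))
print(tri([ray(m,(274,272)),ray(ms['scene'],(242.3,182.5))]))
def pl(uv,z):
    o,d=ray(m,uv);return o+d*(z-o[2])/d[2]
for z in(.104,):
    e,n=pl((272,152),z),pl((274,272),z);u=(n-e)/np.linalg.norm(n-e)
    l=pl((271,124),z)
    print(e,n,np.linalg.norm(n-e),np.degrees(np.arctan2(u[1],u[0])),'loop',np.linalg.norm(l-e),'mouth',e+.237*u,n+.112*u)
print(proj(ms['scene'],[[e[0],e[1],.104],[n[0],n[1],.104]]))
E
```

```text
(array([0.40518434, 0.08983653, 0.09803688]), [np.float64(0.0012157872455104402), np.float64(0.001215787245510455)]) (array([0.39645116, 0.09359263, 0.16869202]), [np.float64(0.00513443254588083), np.float64(0.00513443254588089)])
(array([0.52393996, 0.1313762 , 0.09284261]), [np.float64(0.0016424096993161409), np.float64(0.0016424096993162996)])
[0.40341406 0.09017616 0.104     ] [0.51638715 0.1295555  0.104     ] 0.11963968021706875 19.21716067621907 loop 0.02419296407980022 mouth [0.6272079  0.16818459 0.104     ] [0.62214627 0.16642024 0.104     ]
[[221.45233738 203.59773065]
 [240.32002139 181.81148366]]
```

```bash
python3 -m jog '[[[0.0275,0,0.15],0,0],[[0.0275,0,0.28],0,0],[[0.0275,0,0.334],0,0],[[0.0275,0,0.334],0,0],[[0.0275,0,0.334],0,1],[[0.0275,0,0.334],0,1],[[0.0275,0,0.334],0,1],[[0.0275,0,0.334],0,1],[[0.0275,0,0.334],0,1],[[0.0275,0,0.334],0,1],[[0.0275,0,0.334],0,1]]' 60
python3 -m jog '[[[0,0,-0.02],0,1],[[0,0,-0.04],0,1],[[0,0,-0.05],0,1],[[0,0,-0.05],0,1],[[0,0,-0.05],0,1],[[0,0,-0.05],0,1]]' 60
python3 - <<'E'
from h import *
o=[]
im=cams.read_camera('wrist');sc=cams.read_camera('scene')
s=observe();print(s['time'],s['tool_pos'],s['torque'],s['contact_force'])
cv2.imwrite('pics/g1.png',np.hstack([cv2.resize(im,(400,300)),cv2.resize(sc[110:230,170:330],(400,300),interpolation=2)])[...,::-1])
E
```

```text
time: 3.48
tool_pos: [0.4384, 0.1029, 0.2711]
tool_rot: [3.142, -0.0, -2.821]
contact_force: [-0.2, -0.4, -0.4]
opening: 0.0264
grip_force: 0.0
time: 4.22
tool_pos: [0.4383, 0.1029, 0.2909]
tool_rot: [3.141, -0.0, -2.821]
contact_force: [0.9, -0.2, -1.7]
opening: 0.0164
grip_force: 60.0
4.325 [0.43837643 0.10290845 0.29092853] [-0.03475401  0.47115406 -0.02715343] [ 0.15279637  0.52466567 -2.33690486]
```

View pics/g1.png

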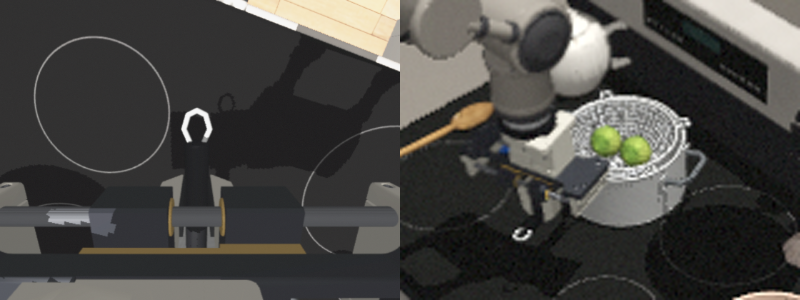

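The grasp holds: the handle sits between the pads with its loop at about (275,176) in full-image pixels, the limes are in the basket, and the wrist carries most of the load (0.47 N·m). I'll lift clear while watching for droop.

```bash
cat > droop.py <<'E'
from h import *
from scipy.spatial.transform import Rotation as Ro
import sys
s=observe();m=cams.camera_model('wrist');im=cams.read_camera('wrist').astype(int)
R=Ro.from_euler('xyz',s['tool_rot']).as_matrix()
G=s['tool_pos']+R[:,2]*.169
th=np.radians(np.arange(-10,95,1.))
P=G+np.outer(np.cos(th),R[:,0])*.061-np.outer(np.sin(th),R[:,2])*.061
uv=proj(m,P)
g=(im.min(2)>int(sys.argv[1]) if len(sys.argv)>1 else im.min(2)>150)
# white low-saturation blob near expected columns
g&=(im.max(2)-im.min(2)<30)
n,lab,st,ce=cv2.connectedComponentsWithStats(g.astype(np.uint8))
for i in range(1,n):
    if st[i,4]>60 and abs(ce[i,0]-275)<30 and st[i,2]<90:
        t=st[i,1];k=np.argmin(abs(uv[:,1]-t));print('blob',st[i].tolist(),'theta',np.degrees(th[k]))
print('t',s['time'],'tcp',np.round(s['tool_pos'],4),'torq',np.round(s['torque'],3),'F',np.round(s['contact_force'],2),'open',round(s['opening'],4),'grip',s['grip_force'])
if len(sys.argv)>2: print(np.c_[np.degrees(th),uv][::8].round().tolist())
E
python3 droop.py 150 v
python3 -m jog '[[[0,0,-0.05],0,1],[[0,0,-0.1],0,1],[[0,0,-0.1],0,1],[[0,0,-0.1],0,1]]' 60
python3 droop.py
```

```text
blob [254, 151, 43, 48, 748] theta -7.0
t 4.325 tcp [0.4384 0.1029 0.2909] torq [-0.035  0.471 -0.027] F [ 0.15  0.52 -2.34] open 0.0163 grip 59.99775946140289
[[-10.0, 274.0, 155.0], [-2.0, 274.0, 155.0], [6.0, 274.0, 158.0], [14.0, 274.0, 164.0], [22.0, 274.0, 173.0], [30.0, 274.0, 186.0], [38.0, 274.0, 203.0], [46.0, 274.0, 223.0], [54.0, 274.0, 246.0], [62.0, 274.0, 271.0], [70.0, 274.0, 296.0], [78.0, 274.0, 321.0], [86.0, 274.0, 345.0], [94.0, 274.0, 365.0]]
time: 4.88
tool_pos: [0.4381, 0.1029, 0.3303]
tool_rot: [3.141, -0.001, -2.821]
contact_force: [-0.5, -0.4, -2.6]
opening: 0.0169
grip_force: 60.0
blob [254, 152, 43, 48, 727] theta -7.0
t 4.875 tcp [0.4381 0.1029 0.3303] torq [-0.106  0.473 -0.039] F [-0.52 -0.36 -2.56] open 0.0169 grip 59.99755024909973
```

No droop. Lift on, level and gently.

```bash
python3 -m jog '[[[0,0,-0.03],0,1],[[0,0,-0.09],0,1],[[0,0,-0.16],0,1],[[0,0,-0.23],0,1],[[0,0,-0.3],0,1],[[0,0,-0.37],0,1],[[0,0,-0.44],0,1],[[0,0,-0.51],0,1],[[0,0,-0.57],0,1],[[0,0,-0.61],0,1],[[0,0,-0.62],0,1],[[0,0,-0.62],0,1]]' 60
python3 droop.py; python3 -c "
from h import *;im=cams.read_camera('scene');cv2.imwrite('pics/s2.png',im[...,::-1]);print(observe()['qpos'])"
```

```text
time: 6.42
tool_pos: [0.4383, 0.1029, 0.5788]
tool_rot: [3.141, -0.001, -2.821]
contact_force: [-0.5, 0.2, -2.8]
opening: 0.0166
grip_force: 60.0
blob [254, 152, 43, 47, 704] theta -7.0
blob [230, 237, 29, 17, 171] theta 51.0
t 6.425 tcp [0.4383 0.1029 0.5788] torq [-0.053  0.43   0.026] F [-0.47  0.16 -2.76] open 0.0166 grip 59.997119307518005
[ 6.00118867e-02  1.22046241e-01  1.34495888e+00  7.44504859e-05
  1.67618487e+00 -1.83145765e+00]
```

View pics/s2.png

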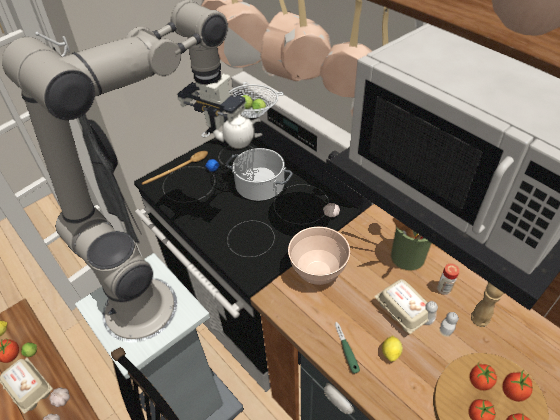

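The basket is up and level at (252,102) with both limes, and the pot is undisturbed. Now carry it to the bowl.

```bash
python3 -m jog '[[[0.015,-0.03,0],0.01,1],[[0.05,-0.085,0],0.035,1],[[0.09,-0.16,0],0.06,1],[[0.13,-0.235,0],0.09,1],[[0.175,-0.31,0],0.12,1],[[0.22,-0.385,0],0.15,1],[[0.265,-0.46,0],0.18,1],[[0.305,-0.535,0],0.207,1],[[0.345,-0.605,0],0.233,1],[[0.375,-0.655,0],0.253,1],[[0.39,-0.682,0],0.263,1],[[0.39,-0.682,0],0.263,1]]' 60
python3 droop.py; python3 -m jog '[[[0,0,0],0,1],[[0,0,0],0,1]]' 50
python3 droop.py; python3 -c "
from h import *
s=observe();print(s['tool_rot'],s['qpos']);im=cams.read_camera('top')
print([(np.round(d['position'],3).tolist(),round(d['confidence'],2)) for d in models.pinpoint('basket_mouth','top')])
print([(np.round(d['position'],3).tolist(),round(d['confidence'],2)) for d in models.pinpoint('lime_a_centre','top')])"
```

```text
time: 8.02
tool_pos: [0.3761, -0.2057, 0.5788]
tool_rot: [3.141, -0.001, 2.635]
contact_force: [1.5, -0.5, -2.0]
opening: 0.0165
grip_force: 60.0
blob [234, 26, 63, 64, 1296] theta -7.0
t 8.025 tcp [ 0.3761 -0.2057  0.5788] torq [0.267 0.363 0.107] F [ 1.48 -0.48 -1.95] open 0.0165 grip 59.99928653240204
time: 8.32
tool_pos: [0.3765, -0.2045, 0.5792]
tool_rot: [3.141, 0.0, 2.637]
contact_force: [-0.9, -0.3, -2.2]
opening: 0.0167
grip_force: 50.0
blob [234, 27, 63, 63, 1285] theta -7.0
t 8.325 tcp [ 0.3765 -0.2045  0.5792] torq [0.131 0.325 0.031] F [-0.94 -0.3  -2.17] open 0.0167 grip 49.99901533126831
[3.14147080e+00 2.37416794e-04 2.63727245e+00] [-6.77138998e-01  7.76004113e-02  1.39298904e+00  1.61672309e-04
  1.67079028e+00 -1.74359898e+00]
[]
[([0.546, 0.358, 0.023], 0.46)]
```

```bash
cat > diff.py <<'E'
from h import *
import os
s=observe();im=cams.read_camera('wrist')
if not os.path.exists('ref.npy'): np.save('ref.npy',im)
d=abs(im.astype(int)-np.load('ref.npy')).max(2)>60
d=cv2.morphologyEx(d.astype(np.uint8),cv2.MORPH_OPEN,np.ones((3,3)))
y,x=np.nonzero(d[:,235:315]);print('changed',len(y),(y.min(),y.max()) if len(y) else '', 'grip',round(s['grip_force'],1),'|torq|',np.round(np.hypot(*s['torque'][:2]),3),'Fz',round(s['contact_force'][2],2),'t',s['time'])
E
python3 diff.py
for f in 42 36 ; do :; done
python3 -m jog '[[[0,0,0],0,1],[[0,0,0],0,1]]' 42 >/dev/null; python3 diff.py
python3 -m jog '[[[0,0,0],0,1],[[0,0,0],0,1]]' 35 >/dev/null; python3 diff.py
python3 -m jog '[[[0,0,0],0,1],[[0,0,0],0,1]]' 29 >/dev/null; python3 diff.py
python3 -m jog '[[[0,0,0],0,1],[[0,0,0],0,1]]' 25 >/dev/null; python3 diff.py
```

```text
changed 0  grip 50.0 |torq| 0.337 Fz -2.35 t 8.525
changed 2233 (np.int64(159), np.int64(345)) grip 42.0 |torq| 0.216 Fz -2.23 t 8.825
changed 3676 (np.int64(148), np.int64(345)) grip 35.0 |torq| 0.226 Fz -1.38 t 9.125
changed 3924 (np.int64(146), np.int64(345)) grip 29.0 |torq| 0.048 Fz -1.2 t 9.425
changed 3932 (np.int64(147), np.int64(345)) grip 25.0 |torq| 0.077 Fz -2.32 t 9.725
```

```bash
python3 -m jog '[[[0,0,0],0,1]]' 50 >/dev/null; python3 - <<'E'
from h import *
im=cams.read_camera('wrist');sc=cams.read_camera('scene');tp=cams.read_camera('top')
a=cv2.resize(sc[40:310,190:430],(400,450));b=cv2.resize(tp[130:330,270:450],(400,444));b=cv2.copyMakeBorder(b,0,6,0,0,0)
cv2.imwrite('pics/t1.png',np.hstack([a,b])[...,::-1]);cv2.imwrite('pics/t1w.png',im[...,::-1])
s=observe();print(s['torque'],s['contact_force'])
E
```

```text
[0.00977335 0.0873401  0.01512178] [ 0.16700956  0.24168294 -1.59178823]
```

View pics/t1.png

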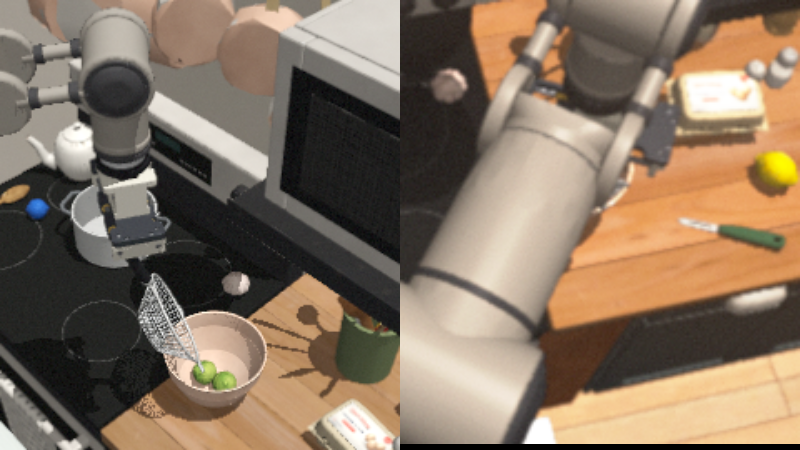

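The scene crop shows the basket tipped steeply over the bowl and both limes, at (203,372) and (224,381) in the crop, inside the bowl's outline. I'll grip hard, raise it, centre the mouth, and check the limes in 3D.

```bash
python3 -m jog '[[[0,0,-0.02],0,1],[[0,0,-0.05],0,1],[[-0.03,0,-0.075],0,1],[[-0.07,0,-0.075],0,1],[[-0.11,0,-0.075],0,1],[[-0.13,0,-0.075],0,1],[[-0.1375,0,-0.075],0,1],[[-0.1375,0,-0.075],0,1],[[-0.1375,0,-0.075],0,1]]' 60
python3 - <<'E'
from h import *
sc=cams.read_camera('scene');m=cams.camera_model('scene')
for t in ['lime_a_centre','basket_mouth','basket','basket_grip','bowl']:
    print(t,[(np.round(d['position'],3).tolist(),round(d['confidence'],2)) for d in models.pinpoint(t,'scene')])
im=cams.read_camera('wrist')
big=cv2.resize(sc[170:310,230:380],(560,522),interpolation=2)[...,::-1].copy()
a=np.linspace(0,2*np.pi,60);rim=np.c_[.503+.095*np.cos(a),-.275+.095*np.sin(a),0*a+.109]
cv2.polylines(big,[((proj(m,rim)-[230,170])*3.733).astype(int)],True,(255,0,255),1)
w=cv2.resize(im,(240,180))[...,::-1];w=cv2.copyMakeBorder(w,0,342,0,0,0)
cv2.imwrite('pics/t2.png',np.hstack([big,w]))
s=observe();print(s['time'],s['tool_pos'],s['torque'],s['contact_force'],s['grip_force'])
E
```

```text
time: 11.18
tool_pos: [0.4241, -0.2316, 0.6094]
tool_rot: [3.142, 0.0, 2.636]
contact_force: [0.4, -1.0, -1.6]
opening: 0.0148
grip_force: 60.0
lime_a_centre [([0.436, 0.466, 0.001], 0.64), ([0.495, -0.255, 0.014], 0.61)]
basket_mouth [([0.486, -0.268, 0.254], 0.93), ([0.63, 0.165, -0.003], 0.46)]
basket [([0.443, -0.242, 0.23], 0.94), ([0.479, -0.263, 0.012], 0.73)]
basket_grip [([0.501, -0.28, -0.004], 0.53)]
bowl [([0.505, -0.28, -0.007], 0.7), ([0.451, -0.619, -0.004], 0.4), ([0.372, -0.524, -0.002], 0.27)]
11.525 [ 0.42438226 -0.23173807  0.60916676] [ 0.00323354  0.06447035 -0.04274794] [ 0.26768219 -0.15113199 -1.58576939] 59.99343752861023
```

View pics/t2.png

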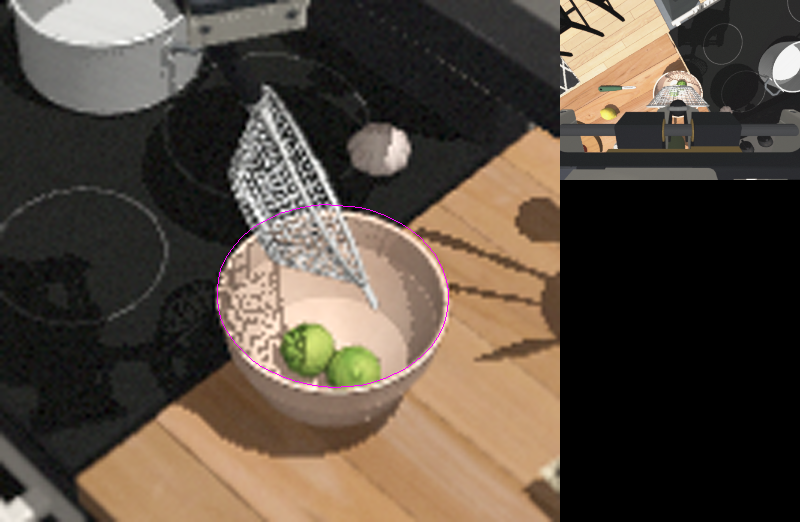

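```bash
python3 - <<'E'
from h import *
im=cams.read_camera('wrist')
cv2.imwrite('pics/t3.png',cv2.resize(im[200:400,170:390],(792,600) and (660,600),interpolation=2)[...,::-1])
E
python3 droop.py 150 v | tail -1
```

```text
[[-10.0, 275.0, 155.0], [-2.0, 275.0, 155.0], [6.0, 275.0, 158.0], [14.0, 275.0, 164.0], [22.0, 275.0, 174.0], [30.0, 275.0, 187.0], [38.0, 275.0, 203.0], [46.0, 275.0, 223.0], [54.0, 275.0, 246.0], [62.0, 275.0, 271.0], [70.0, 275.0, 297.0], [78.0, 275.0, 322.0], [86.0, 275.0, 345.0], [94.0, 275.0, 365.0]]
```

View pics/t3.png

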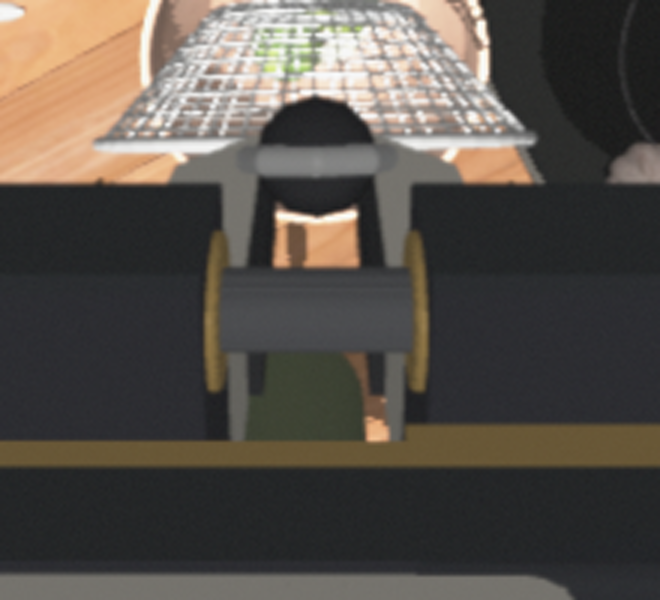

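The close-up shows the handle end and loop at about (316,160), clear of the gripper's cross shaft, with an empty gap between them. The weight is now 1.6 N, which matches the empty basket. I'll hold a second, confirm it's steady, and hand in.

```bash
rm ref.npy; python3 diff.py; python3 -m jog '[[[0,0,0],0,1],[[0,0,0],0,1],[[0,0,0],0,1],[[0,0,0],0,1],[[0,0,0],0,1],[[0,0,0],0,1],[[0,0,0],0,1],[[0,0,0],0,1]]' 60; python3 diff.py; python3 -c "
from h import *;print(robot.hand_in())"
```

```text
changed 0  grip 60.0 |torq| 0.044 Fz -1.47 t 11.625
time: 12.68
tool_pos: [0.4245, -0.2318, 0.6091]
tool_rot: [3.142, 0.0, 2.636]
contact_force: [0.3, -0.9, -2.1]
opening: 0.0153
grip_force: 60.0
changed 0  grip 60.0 |torq| 0.03 Fz -2.13 t 12.675
the job is handed in; nothing more can be done
None
```

Job handed in at about 12.7 s: both limes are in the copper bowl, and the empty basket is held steady, tipped roughly 65–70° with its mouth over the bowl; I tipped it by easing the grip so it pivoted in the fingers, because the jog command cannot tilt the tool.

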